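# Slide the lid home on a loaded parts case and latch it

### The job

The grey parts case on the bench is loaded: close it up. Slide the loose plywood lid into the case's grooves from the open end, dark thumb mark up and last to go in, until the lid is fully home with its end flush with the case's end, then swing the steel latch fully shut behind it. Leave the other things on the bench where they are.

Things in the scene. Friction and masses are not known exactly. Their poses are not given: they have to be found in the camera images.
- case: Grey painted wooden case fixed to the bench, 160 long (x) x 80 wide (y) x 52 high, open-topped with a groove along each long side. Origin: centre of its underside, z up. The open end (mouth) is at x = -80; the lid slides in along the case's +x until it meets the end wall at x = +70. Side walls lie 25 to 40 from the middle. The loaded parts inside are fixed and lie below z = 30.
- case_mouth (a point): Middle of the mouth at ledge level: case x = -80, y = 0, z = 36; axes as the case's. Lid edges rest on ledges at this height; the end wall below reaches up to it, outer face at x = -80, flush with the lid's end when home. From x = -80 to -72 the ledges are open above, so the lid's leading end can be set down here. Fingers gripping the lid's sides cannot pass the mouth: side walls are in the way.
- groove_entry (a point): Where the lips begin: case x = -64, y = 0, z = 46 (underside of lips); axes as the case's. From here on the groove is 10 high (lid 8) and 62.8 wide (lid 60), under lips 6 thick that leave a 50 wide opening. Ahead of it the lips' entry turns up by about 3 mm from x = -64 to -72, and the groove's sides flare out about 3 mm each from x = -64 to -76.
- lid: Loose plain plywood board, 150 long (x) x 60 wide (y) x 8 thick, 60 to 120 g, no handle: grip it across its 60 width. Lies flat on the bench, thumb mark up. Origin: centre of its underside. The dark round thumb mark (22 across, flush with the face, centred 18 from the end) is near its -x end; the +x end goes in first. Held lightly it turns in the grip when its far end is pressed.
- lid_end (a point): Middle of the lid's -x end face (thumb-mark end), 75 from the lid's origin, at half thickness; axes as the lid's. Home, it lies in the plane of the case's mouth.
- latch (a joint): Angle of the swing latch, rad: 0 shut (a stop), 2.9 fully open, starts at 2.2 to 2.8. Upright axis at latch_pivot; opening is anticlockwise from above. Stiff by friction (0.05 N m), stays where left. Its steel arm, 5 thick on top of the -y wall, carries at its free end a tongue 22 wide, 8 thick, down to z = 30; shut, this stands 2 mm behind the middle of the mouth, so a protruding lid blocks it.
- latch_knob (a point): Top centre of the black upright knob on the latch's free end: cylinder 16 across, 24 tall (57 to 81 above the bench), 45.3 from the latch's axis. Shut, it is over case x = -86, y = 0; open, it is out beside the case.
- latch_pivot (a point): Axis of the latch, on top of the case: case x = -56, y = -34, z = 52; axes as the case's.
- glue: Bystander: squat white glue bottle, 52 mm across, 105 tall.
- screwdriver: Bystander: screwdriver lying on the bench.
- offcut: Bystander: plain plywood offcut, 95 x 70 x 12, flat on the bench (not the lid).
- tape: Bystander: paper tape roll, 80 mm across, 20 tall.
- pot: Bystander: brown pot, 100 mm across, 90 tall.
- brush: Bystander: brush lying on the bench.

How it is judged:
By the outcome, as a careful person would: the job done as asked, in the order asked, and still so for the second after the job is handed in, with the robot touching nothing.
It also fails if it takes over 64 s, if anything falls off the work surface, if the arm or the gripper's body presses on something with over 40 N, if the wrist force passes 120 N, or if a joint passes its speed limit or range.

### The arm

A 6-joint arm with a two-finger parallel gripper is mounted at the origin on the work surface. World frame = base frame: x ahead of the robot, y to its left, z up, the work surface at z = 0. Lengths are in m, angles in rad, forces in N, time in s.
With the tool pointing down it reaches from about 0.4 to 0.825 m from the base axis. Payload 7 kg.
Tool frame: the origin (TCP) lies midway between the tips of the shut fingers; the grasp point (between the pads) lies 19 mm behind it; z points along the fingers, x is the direction in which the jaws open and shut, and the axes are right-handed (so a half turn about z gives the same grasp; the last joint's range is limited). The gripper opens to 88 mm and grips with 3 to 60 N. Pads are 19 mm wide; open, the fingers measure 130 mm over their backs; the gripper's body (78 mm by 193 mm) begins 47 mm behind the grasp point.
Start: joints at [-0.957, 0.359, 0.012, 0, -1.224, -0.288], TCP at [0.216, -0.639, 0.227] pointing down, gripper open.
Joint ranges: [-3.07, 3.07], [-1.43, 2.12], [-1.02, 1.25], [-3.03, 1.67], [-3.05, -0], [-3.03, 3.03]. Speed limits (rad/s): [2.39, 2.39, 3.01, 3.14, 3.14, 3.14].

### API

Orientations are given as [roll, pitch, yaw] about the fixed x, y, z axes, in that order (R = Rz(yaw) Ry(pitch) Rx(roll)).
In Python, from station import status, eyes, workorder gives the robot as it stands.
- The arm moves only by the shell command python3 -m jog 'ROWS' [OPENING] [FORCE]. ROWS is JSON, a list of rows, each a list of 6 numbers: the shift along the world's x, y, z in mm, then the turn, a rotation vector about the world's x, y, z in rad. A call has 1 to 12 rows; each row shifts and turns the pose as measured when the row begins; what a row does not reach is not made up. A row lasts 1/10 s, in which the tool goes at most 50 mm and 8.59 degrees, less where a joint would pass 70% of its speed; a pose out of reach is approached as far as the arm can. A call with a gripper value outside its range is refused whole. OPENING is the opening, from 0 (shut) to 1 (fully open), set as the call begins (- or left out, the last holds). The fingers move at their own pace and stop on an object; FORCE is the grip in N (left out, the last holds). Time passes only in rows, so rows that do not move let the fingers close. It gives the time, the measured TCP pose, the force and the opening at its end, in the units of the state.
- status.get_state(): the state, without advancing time (a new reading comes with each control period).
- eyes.grab_frame(name): name is "side" or "top"; returns the picture (384x512x3 uint8, blue, green, red); there is no depth.
- eyes.calibration(name): a dict with "camera_matrix" (3x3 intrinsics, pixels), "cam_to_world" (4x4, takes a point from camera to world coordinates). Camera axes: x right, y up, looking along -z (the intrinsics and any distortion apply to the point x, -y, -z); pixel columns grow to the right and rows downward; lengths in m; the calibration is good to about 2 mm. A picture is of the moment at which its call begins. calibration takes no time and is no camera call.
- workorder.job_done(): hands the job in, once; it reports no verdict.
The state is a dict: "t": time; "q": joint angles; "qd": joint speeds; "joint_efforts": joint torques, N m; "eef_pos": TCP position; "ee_rot": TCP orientation; "force": force on the tool from outside, world axes, zero at the start; "moment": the same for the moment, N m; "width": finger opening in m.
Only numpy, scipy, OpenCV 4.12 (cv2) and the standard library are available. Lean on these libraries where they do the work, as an engineer would, in place of code of your own. Each camera call takes 0.05 s, during which the arm holds its last target. There are 200 camera calls.

## Working session

There is one attempt and no reset: what is moved stays moved. The work goes in short steps, Python scripts to look and compute and a shell command to move; the robot and the scene stay as the last step left them, time stands still between calls to the robot, and variables do not carry over. Pictures are saved under pics/ and viewed, about 8 in all and at most 12, crops included, and the job is handed in when it is done.

```bash
ls; mkdir -p pics
python3 - <<'E'
from station import status, eyes
import cv2
s=status.get_state(); print(s)
for n in("top","side"):
    f=eyes.grab_frame(n); cv2.imwrite(f"pics/{n}0.png",f)
    c=eyes.calibration(n); print(n,c)
E
```

```text
pics
{'t': 0.0, 'q': array([-9.56948317e-01,  3.59395942e-01,  1.10663414e-02, -3.29775662e-04,
       -1.22411810e+00, -2.88119005e-01]), 'qd': array([-0.00053862, -0.00069434,  0.00047994, -0.00095741,  0.0005429 ,
       -0.00194065]), 'joint_efforts': array([ 2.29201636e-03, -5.82713521e+01,  2.93057370e+01,  6.99725837e+00,
        6.87906679e-03, -1.13666247e-04]), 'eef_pos': array([ 0.21582183, -0.63904966,  0.22562377]), 'ee_rot': array([-3.14142061e+00, -1.67140072e-03,  1.89641288e+00]), 'force': array([ 0.09496287,  0.16954594, -0.17274276]), 'moment': array([ 0.01307601,  0.01789776, -0.00730268]), 'width': 0.08750801518185017}
top {'camera_matrix': array([[482.69320716,   0.        , 261.77515619],
       [  0.        , 482.69320716, 187.90837448],
       [  0.        ,   0.        ,   1.        ]]), 'cam_to_world': array([[ 2.91550956e-02,  9.83037570e-01, -1.81072129e-01,
         3.78789124e-01],
       [-9.99556268e-01,  2.97782596e-02,  7.23409890e-04,
         1.41214224e-02],
       [ 6.10315196e-03,  1.80970691e-01,  9.83469553e-01,
         1.17394102e+00],
       [ 0.00000000e+00,  0.00000000e+00,  0.00000000e+00,
         1.00000000e+00]])}
side {'camera_matrix': array([[497.94016744,   0.        , 253.77226783],
       [  0.        , 497.94016744, 193.51641838],
       [  0.        ,   0.        ,   1.        ]]), 'cam_to_world': array([[-0.99326255,  0.08060839, -0.08325745,  0.43339863],
       [-0.11545118, -0.62614381,  0.7711128 ,  1.12572615],
       [ 0.01002702,  0.77552964,  0.63123153,  0.97485497],
       [ 0.        ,  0.        ,  0.        ,  1.        ]])}
```

View pics/top0.png

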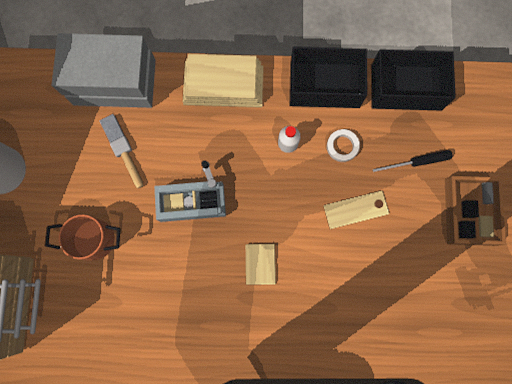

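View pics/side0.png

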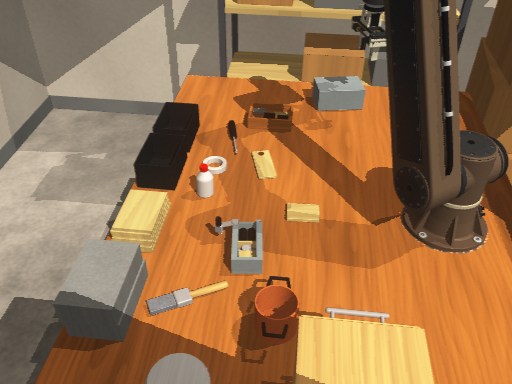

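The top view shows the lid at (356,210) with its thumb mark at (379,204). The case is at (190,200) with its mouth to the right, and the latch is open with its knob near (206,165). Next I'll enlarge both.

Run:
```python
import cv2,numpy as np
f=cv2.imread("pics/top0.png")
a=cv2.resize(f[150:230,145:235],None,fx=6,fy=6,interpolation=cv2.INTER_CUBIC)  #540x480
b=cv2.resize(f[180:240,315:400],None,fx=6,fy=6,interpolation=cv2.INTER_CUBIC)
cv2.imwrite("pics/c1.png",a);cv2.imwrite("pics/c2.png",b)
```

```text
(no output)
```

View pics/c1.png

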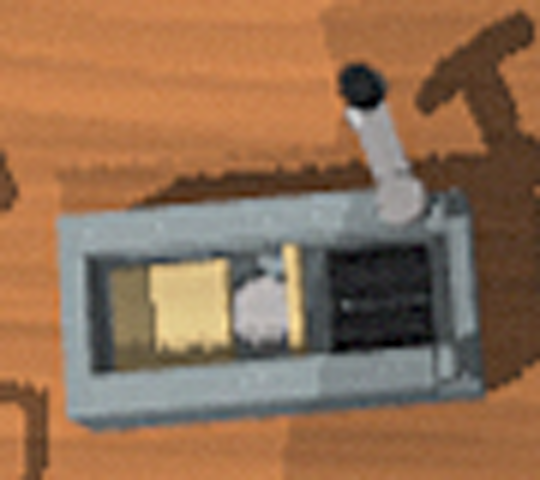

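View pics/c2.png

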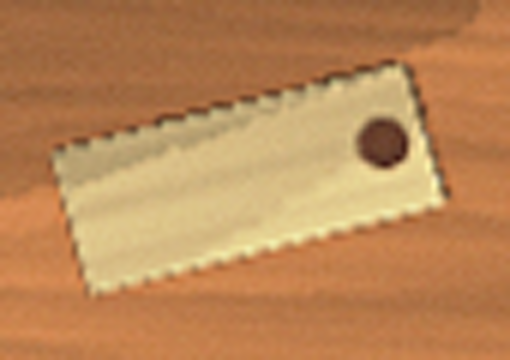

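The crops show the lid corners at (54,150), (405,62), (445,200) and (92,293) in c2, with the mark at (383,142). In c1 the case top corners are at (60,217), (468,190), (482,395) and (70,415), the pivot is at (402,198) and the knob at (362,86).

```bash
cat > h.py <<'E'
import cv2,numpy as np
from scipy.optimize import least_squares
from station import status, eyes
C={n:eyes.calibration(n) for n in("top","side")}
def proj(n,P):
    c=C[n];T=np.linalg.inv(c["cam_to_world"]);P=np.atleast_2d(P)
    p=P@T[:3,:3].T+T[:3,3]; p=p*[1,-1,-1]; q=p@c["camera_matrix"].T
    return q[:,:2]/q[:,2:]
def ray(n,uv,z):
    c=C[n];M=c["cam_to_world"];d=np.linalg.inv(c["camera_matrix"])@[*uv,1]
    d=M[:3,:3]@(d*[1,-1,-1]);o=M[:3,3];return o+d*(z-o[2])/d[2]
def uncrop(p,x0,y0,k=6): return (np.array(p,float)+.5)/k-.5+[x0,y0]
def place(pose,L):
    x,y,a=pose;L=np.atleast_2d(L);c,s=np.cos(a),np.sin(a)
    return np.c_[x+c*L[:,0]-s*L[:,1],y+s*L[:,0]+c*L[:,1],L[:,2]]
def fit(obs,x0):  # obs: list of (cam, pts_local, px)
    f=lambda p:np.concatenate([(proj(n,place(p,L))-px).ravel() for n,L,px in obs])
    r=least_squares(f,x0);return r.x,r.fun.reshape(-1,2)
def grab(n,name,box=None,k=1):
    f=eyes.grab_frame(n)
    cv2.imwrite(f"pics/{name}_full.png",f)
    if box: x0,y0,x1,y1=box;f=f[y0:y1,x0:x1]
    cv2.imwrite(f"pics/{name}.png",cv2.resize(f,None,fx=k,fy=k,interpolation=cv2.INTER_CUBIC))
LID=np.array([[75,30,8],[75,-30,8],[-75,-30,8],[-75,30,8],[-57,0,8]])/1e3
CASE=np.array([[80,40,52],[80,-40,52],[-80,-40,52],[-80,40,52],[-56,-34,57]])/1e3
E
python3 - <<'E'
from h import *
# image left=+y world; case +x=+y => local +y = world -x = image down
lp=uncrop([(92,293),(54,150),(405,62),(445,200),(383,142)],315,180)
cp=uncrop([(70,415),(60,217),(468,190),(482,395),(402,198)],145,150)
for nm,L,p in(("lid",LID,lp),("case",CASE,cp)):
    x,r=fit([("top",L,p)],[.45,0,1.57]);print(nm,x.round(4),"deg",np.degrees(x[2]).round(1),"res px",r.round(1).tolist())
    L2=L.copy(); q=proj("side",place(x,L2));print(" side px",q.round(0).tolist())
k=ray("top",uncrop((362,86),145,150),.081);print("knob",k)
for p,z in((uncrop((402,198),145,150),.057),):print("pivot",ray("top",p,z))
E
```

```text
lid [ 0.5484 -0.2184  1.8498] deg 106.0 res px [[-0.0, -0.1], [-0.3, 0.0], [-0.1, -0.2], [0.4, 0.3], [0.1, -0.1]]
 side px [[276.0, 176.0], [258.0, 177.0], [251.0, 151.0], [268.0, 150.0], [260.0, 153.0]]
case [0.5516 0.1824 1.6708] deg 95.7 res px [[-0.4, 0.4], [0.2, -0.2], [-0.1, -0.3], [-0.5, -1.0], [0.7, 1.1]]
 side px [[262.0, 260.0], [230.0, 259.0], [233.0, 217.0], [262.0, 217.0], [235.0, 221.0]]
knob [0.63263574 0.14692795 0.081     ]
pivot [0.59360644 0.13187848 0.057     ]
```

Run:
```python
from h import *
case=np.array([.5516,.1824,1.6708]);lid=np.array([.5484,-.2184,1.8498])
print("glue base via side (205,195)",ray("side",(205,196),0.0),"cap top",ray("top",(291,131),.105),ray("side",(204,167),.105))
print("tape",ray("top",(344,145),.02))
f=cv2.imread("pics/top0.png")
print("grip pts world g=-50,-45,-20:",place(lid,[[g/1e3,0,0] for g in(-50,-45,-20,0)]).round(4).tolist())
print("case pts x=-92,-140,-201", place(case,[[g/1e3,0,.04] for g in(-92,-140,-201)]).round(4).tolist())
print(status.get_state()["ee_rot"])
# subpixel: lid silhouette check on yaw via threshold
hsv=cv2.cvtColor(f,cv2.COLOR_BGR2HSV)
b=f[150:230,145:235].astype(int); m=((b[:,:,0]-b[:,:,2])>0).astype(np.uint8)
n,l,s,c=cv2.connectedComponentsWithStats(m);i=1+s[1:,4].argmax();print(s[i])
ys,xs=np.where(l==i);print(cv2.minAreaRect(np.c_[xs+145,ys+150].astype(np.float32)))
```

```text
glue base via side (205,195) [ 0.70948548 -0.0339593   0.        ] cap top [ 0.71081466 -0.05004316  0.105     ] [ 0.70841617 -0.04144456  0.105     ]
tape [ 0.70529402 -0.18690679  0.02      ]
grip pts world g=-50,-45,-20: [[0.5622, -0.2665, 0.0], [0.5608, -0.2617, 0.0], [0.5539, -0.2376, 0.0], [0.5484, -0.2184, 0.0]]
case pts x=-92,-140,-201 [[0.5608, 0.0909, 0.04], [0.5656, 0.0431, 0.04], [0.5717, -0.0176, 0.04]]
[-3.14146736e+00 -1.43527244e-03  1.89650719e+00]
[  10   32   71   39 1782]
((189.30345153808594, 200.6414031982422), (35.87565231323242, 69.25994110107422), 85.2363510131836)
```

```bash
python3 -m jog '[[29,31,0,0,0,0.127],[29,31,0,0,0,0.127],[29,31,0,0,0,0.127],[29,31,0,0,0,0.127],[29,31,0,0,0,0.127],[29,31,0,0,0,0.127],[29,31,-5,0,0,0.127],[29,31,-10,0,0,0.127],[29,31,-15,0,0,0.127],[29,31,-20,0,0,0.127],[29,31,-20,0,0,0.127],[29,31,-20,0,0,0.127]]' 1 40
```

```text
t: 1.3
eef_pos: [0.5705, -0.2538, 0.1312]
ee_rot: [-3.139, -0.003, -2.811]
force: [0.3, -0.3, 0.0]
width: 0.0879
```

```bash
python3 -m jog '[[-9,-8,-20,0,0,-0.051],[0,0,-30,0,0,0],[0,0,-30,0,0,0],[0,0,-25,0,0,0],[0,0,0,0,0,0]]'
python3 - <<'E'
from h import *
grab("top","g1",(310,160,410,250),6)
E
```

```text
t: 1.8
eef_pos: [0.5631, -0.2553, 0.0179]
ee_rot: [3.141, -0.008, -2.851]
force: [-0.4, 0.1, -0.5]
width: 0.0878
```

View pics/g1.png

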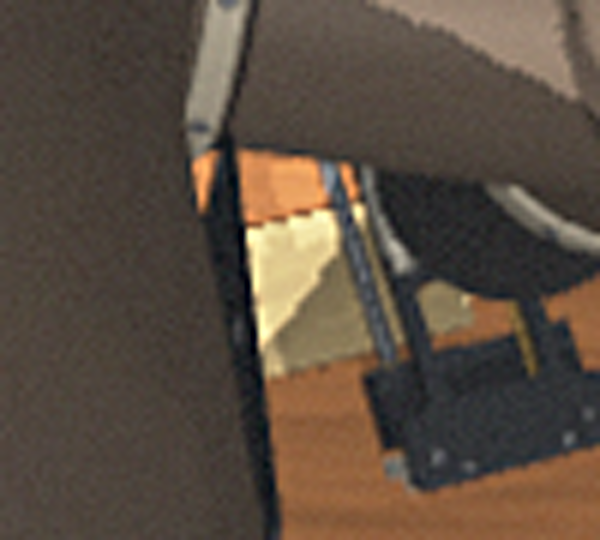

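```bash
python3 -m jog '[[-2,-6,-6,0.002,-0.008,-0.012],[0,0,-8,0,0,0],[0,0,-1,0,0,0],[0,0,0,0,0,0]]'; python3 -m jog '[[0,0,0,0,0,0],[0,0,0,0,0,0],[0,0,0,0,0,0],[0,0,0,0,0,0],[0,0,0,0,0,0],[0,0,0,0,0,0]]' 0.5 40
```

```text
t: 2.25
eef_pos: [0.5647, -0.2633, 0.0079]
ee_rot: [-3.137, 0.008, -2.864]
force: [-0.2, 0.9, -0.5]
width: 0.0877
t: 2.85
eef_pos: [0.5659, -0.2634, 0.01]
ee_rot: [-3.136, 0.011, -2.863]
force: [0.4, -0.4, 0.1]
width: 0.0468
```

```bash
python3 -m jog '[[0,0,0,0,0,0],[0,0,0,0,0,0],[0,0,0,0,0,0],[0,0,0,0,0,0],[-4,1,0,-0.002,0.008,0],[0,0,0,0,0,0]]' 1;  python3 -m jog '[[0,0,-5,0,0,0],[0,0,-3,0,0,0],[0,0,0,0,0,0]]'
```

```text
t: 3.45
eef_pos: [0.5614, -0.2623, 0.0098]
ee_rot: [-3.136, 0.002, -2.863]
force: [-0.1, -0.5, 1.0]
width: 0.0862
t: 3.75
eef_pos: [0.5613, -0.2621, 0.0011]
ee_rot: [-3.136, 0.002, -2.863]
force: [0.0, 0.9, 0.7]
width: 0.0878
```

```bash
python3 -m jog '[[0,0,0,0,0,0],[0,0,0,0,0,0],[0,0,0,0,0,0],[0,0,0,0,0,0],[0,0,0,0,0,0]]' 0.5 45; python3 -m jog '[[0,0,10,0,0,0],[0,0,30,0,0,0],[0,0,40,0,0,0],[0,0,0,0,0,0]]'
```

```text
t: 4.25
eef_pos: [0.5613, -0.2623, 0.0009]
ee_rot: [-3.137, 0.002, -2.863]
force: [0.0, 0.5, -0.1]
width: 0.0593
t: 4.65
eef_pos: [0.5602, -0.2623, 0.0842]
ee_rot: [-3.137, -0.001, -2.863]
force: [1.5, 0.1, -0.8]
width: 0.0594
```

```bash
python3 -m jog '[[2,40,0,0,0,-0.06],[2,45,0,0,0,-0.06],[2,45,0,0,0,-0.06],[2,45,0,0,0,0],[2,40,-5,0,0,0],[2,20,-10,0,0,0],[0,0,0,0,0,0],[0,0,0,0,0,0]]'
python3 - <<'E'
from h import *
s=status.get_state();print(s["eef_pos"],s["ee_rot"])
grab("side","s1",(200,120,310,290),3.5)
grab("top","t1")
E
```

```text
t: 5.45
eef_pos: [0.574, -0.0195, 0.0762]
ee_rot: [-3.137, 0.01, -3.053]
force: [0.4, -0.9, -0.3]
width: 0.0591
[ 0.57399011 -0.01948442  0.07619551] [-3.13675669  0.01019905 -3.05256668]
```

Run:
```python
import cv2,numpy as np
a=cv2.imread("pics/s1.png");b=cv2.imread("pics/t1_full.png")[140:260,140:290]
b=cv2.resize(b,None,fx=2.7,fy=2.7,interpolation=cv2.INTER_CUBIC)
c=np.zeros((600,800,3),np.uint8);c[:a.shape[0],:a.shape[1]]=a;c[:b.shape[0],390:390+b.shape[1]]=b[:,:410]
cv2.imwrite("pics/v1.png",c);print(a.shape,b.shape)
```

```text
(595, 385, 3) (324, 405, 3)
```

View pics/v1.png

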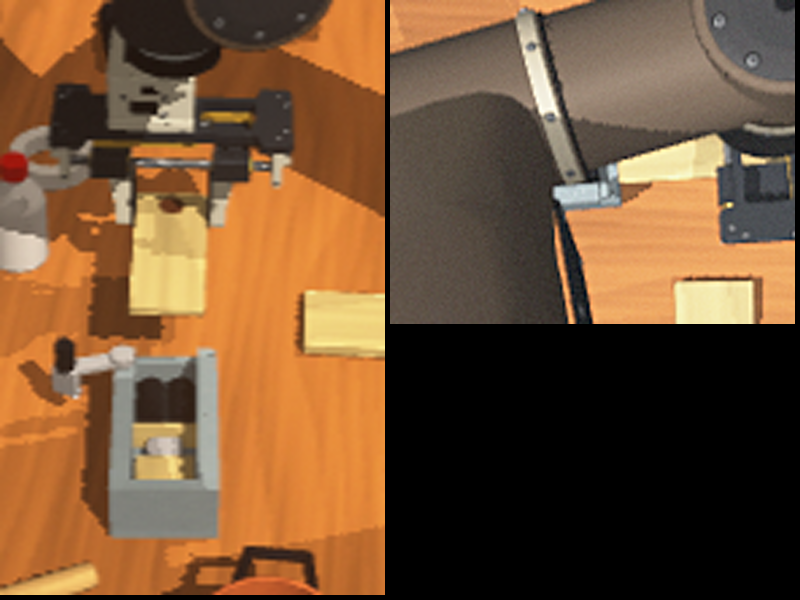

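The side view shows the lid level in the grip and pointing at the mouth, with the glue clear. One closer crop will fix the relative lateral alignment.

Run:
```python
import cv2
f=cv2.imread("pics/s1_full.png")
a=cv2.resize(f[172:280,218:278],None,fx=5.5,fy=5.5,interpolation=cv2.INTER_CUBIC)
cv2.imwrite("pics/s1b.png",a);print(a.shape)
```

```text
(594, 330, 3)
```

View pics/s1b.png

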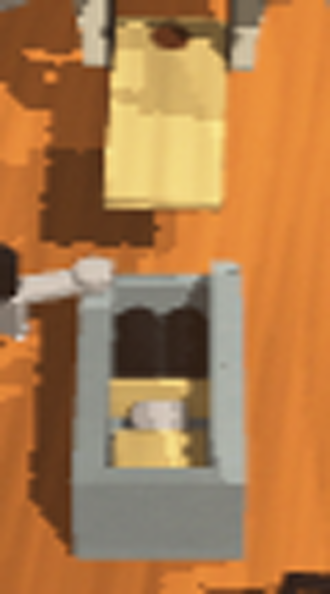

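Run:
```python
from h import *
u=lambda P:uncrop(P,218,172,5.5)
CS=np.array([[80,-40,52],[80,40,52],[-80,40,52],[-56,-34,57],[80,-40,0],[80,40,0],[70,-25,52],[70,25,52]])/1e3
cs=u([(72,485),(245,482),(240,264),(93,272),(72,558),(243,558),(106,467),(211,467)])
cp=uncrop([(70,415),(60,217),(468,190),(482,395),(402,198)],145,150)
c1,r=fit([("side",CS,cs)],[.55,.18,1.67]);print("case side",c1.round(4),r.round(1).tolist())
c2,r=fit([("side",CS,cs),("top",CASE,cp)],[.55,.18,1.67]);print("case both",c2.round(4),r.round(1).tolist())
s=status.get_state();z=s["eef_pos"][2]-.0009
L=np.array([[75,-30,0],[75,30,0],[-57,0,8]])/1e3+[0,0,z]
l1,r=fit([("side",L,u([(103,209),(223,209),(170,36)]))],[.57,.02,1.67]);print("lid side",l1.round(4),r.round(1).tolist())
yw=s["ee_rot"][2]+2*np.pi-np.pi/2
exp=place([s["eef_pos"][0],s["eef_pos"][1],yw],[[.0457,0,0]]);print("lid by tcp",exp,yw)
for c in(np.array([.5516,.1824,1.6708]),c1,c2):
  d=l1[:2]-c[:2];a=c[2];R=np.array([[np.cos(a),np.sin(a)],[-np.sin(a),np.cos(a)]])
  print("lid rel case: vis",(R@d).round(4),"tcp",(R@(exp[0,:2]-c[:2])).round(4),"dyaw",l1[2]-a,yw-a)
```

```text
case side [0.5524 0.1837 1.685 ] [[-0.2, -0.3], [0.0, 0.5], [0.3, -2.2], [-0.0, 0.6], [0.2, 0.3], [-0.0, 0.5], [-0.4, 0.1], [0.2, 0.3]]
case both [0.5518 0.1829 1.6752] [[-0.2, -0.6], [-0.0, 0.4], [0.8, -2.3], [0.5, 0.3], [0.1, -0.0], [-0.1, 0.4], [-0.3, -0.2], [0.2, 0.1], [-0.5, 0.4], [-0.0, -0.2], [-0.4, -0.6], [-0.6, -1.3], [0.4, 0.9]]
lid side [0.5692 0.024  1.6704] [[0.0, -0.2], [0.0, 0.2], [-0.1, 0.0]]
lid by tcp [[0.56993444 0.02516288 0.        ]] 1.6582070601850796
lid rel case: vis [-0.1594 -0.0017] tcp [-0.1583 -0.0025] dyaw -0.0003958823241454468 -0.01259293981492049
lid rel case: vis [-0.1606  0.0015] tcp [-0.1595  0.0007] dyaw -0.014558957434150477 -0.02675601492492552
lid rel case: vis [-0.1599 -0.0007] tcp [-0.1587 -0.0016] dyaw -0.004831705319836788 -0.01702876281061183
```

```bash
python3 -m jog '[[0,0,-10,0.004,0.010,0.012],[0,0,-15,0,0,0],[0,0,-8,0,0,0],[0,0,0,0,0,0],[0,0,0,0,0,0]]'
python3 - <<'E'
from h import *
s=status.get_state();p=s["eef_pos"];yw=s["ee_rot"][2]+2*np.pi-np.pi/2
c=[.5518,.1829,1.675];a=c[2];R=np.array([[np.cos(a),np.sin(a)],[-np.sin(a),np.cos(a)]])
e=place([p[0],p[1],yw],[[.0457,0,0],[.1207,0,0]])[:,:2];print(p,s["ee_rot"],"lid,lead in case",((e-c[:2])@R.T).round(4),"dyaw",yw-a,s["force"])
E
```

```text
t: 6.05
eef_pos: [0.5739, -0.0247, 0.0415]
ee_rot: [3.141, -0.001, -3.046]
force: [0.3, -0.2, -0.8]
width: 0.0594
[ 0.57391023 -0.02469928  0.04149545] [ 3.14058278e+00 -5.86462174e-04 -3.04575492e+00] lid,lead in case [[-0.1631 -0.0008]
 [-0.0881 -0.0014]] dyaw -0.008365937150320635 [ 0.25519216 -0.19936169 -0.76504172]
```

```bash
python3 -m jog '[[-1,0,-2.5,0,0,0.004],[0,5,0,0,0,0],[-0.5,5,0,0,0,0],[-0.5,5,0,0,0,0],[0,0,0,0,0,0]]'
```

```text
t: 6.55
eef_pos: [0.5726, -0.0085, 0.0401]
ee_rot: [3.14, 0.001, -3.042]
force: [0.2, 0.4, -1.0]
width: 0.0594
```

```bash
python3 -m jog '[[0,0,-2,0.001,0,0],[0,0,0,0,0,0],[-0.5,5,0,0,0,0],[-0.5,5,0,0,0,0],[0,0,0,0,0,0]]'
```

```text
t: 7.05
eef_pos: [0.5725, 0.0028, 0.0386]
ee_rot: [3.139, 0.004, -3.041]
force: [-0.2, 0.2, -1.1]
width: 0.059
```

```bash
python3 -m jog '[[-1.8,0,-0.6,0.002,0.004,0.004],[0,0,0,0,0,0],[-1,8,0,0,0,0],[-1,8,0,0,0,0],[-1,8,0,0,0,0],[0,0,0,0,0,0]]'
cat > w.py <<'E'
from h import *
s=status.get_state();p=s["eef_pos"];yw=s["ee_rot"][2]%(2*np.pi)-np.pi/2
c=[.5518,.1829,1.675];a=c[2];R=np.array([[np.cos(a),np.sin(a)],[-np.sin(a),np.cos(a)]])
e=place([p[0],p[1],yw],[[0,0,0],[.1207,0,0]])[:,:2]
print("tcp,lead in case mm",(1e3*(e-c[:2])@R.T).round(1).tolist(),"z",p[2]*1e3,"dyaw",yw-a,"F case",(R@s["force"][:2]).round(1),s["force"][2].round(1),"M",s["moment"].round(2))
E
python3 w.py
```

```text
t: 7.65
eef_pos: [0.5698, 0.0291, 0.0388]
ee_rot: [3.136, 0.004, -3.037]
force: [2.3, 1.2, -0.8]
width: 0.0593
tcp,lead in case mm [[-154.8, -1.9], [-34.1, -1.8]] z 38.7892239184099 dyaw 0.0003444517596806751 F case [ 0.9 -2.4] -0.8 M [ 0.12 -0.69 -0.24]
```

```bash
python3 -m jog '[[1,0,-0.8,0.004,0.004,0],[0,0,0,0,0,0],[-0.5,8,0,0,0,0],[0,0,0,0,0,0]]'; python3 w.py
```

```text
t: 8.05
eef_pos: [0.569, 0.0379, 0.0374]
ee_rot: [3.131, -0.002, -3.036]
force: [1.1, 1.4, -0.3]
width: 0.0592
tcp,lead in case mm [[-146.0, -2.1], [-25.3, -1.9]] z 37.429319661192075 dyaw 0.0011579371453118714 F case [ 1.3 -1.2] -0.3 M [ 0.27 -0.33 -0.19]
```

```bash
python3 -m jog '[[0.5,0,0.5,-0.009,-0.002,0],[0,0,0,0,0,0],[-0.5,10,0,0,0,0],[-0.8,10,0,0,0,0],[-0.8,10,0,0,0,0],[0,0,0,0,0,0]]'; python3 w.py
```

```text
t: 8.65
eef_pos: [0.5659, 0.0699, 0.0376]
ee_rot: [-3.141, -0.004, -3.036]
force: [0.4, 0.2, -0.5]
width: 0.0596
tcp,lead in case mm [[-113.8, -2.2], [6.9, -2.1]] z 37.55896756828662 dyaw 0.0009350485176600198 F case [ 0.2 -0.4] -0.5 M [-0.02  0.08 -0.04]
```

```bash
python3 -m jog '[[-1,8,0,0,0,0],[-1,8,0,0,0,0],[0,0,0,0,0,0],[0,0,0,0,0,0]]'; python3 w.py
```

```text
t: 9.05
eef_pos: [0.5638, 0.0881, 0.0376]
ee_rot: [-3.141, -0.003, -3.035]
force: [1.2, -0.3, -1.4]
width: 0.0594
tcp,lead in case mm [[-95.5, -2.0], [25.2, -1.8]] z 37.622301989260784 dyaw 0.002292573475470183 F case [-0.4 -1.2] -1.4 M [ 0.    0.03 -0.08]
```

```bash
python3 -m jog '[[0,0,0,0,0,0],[0,0,0,0,0,0],[0,0,0,0,0,0],[0,0,10,0,0,0],[0,0,25,0,0,0],[0,0,15,0,0,0],[1.5,-14,0,0,0,0],[2.5,-24,0,0,0,0],[1.7,-17,0,0,0,0],[0,0,0,0,0,0]]' 1; python3 w.py;python3 -m jog '[[0,0,0,0,0,0],[0,0,0,0,0,0],[0,0,0,0,0,0],[0,0,0,0,0,0],[0,0,0,0,0,0],[0,0,0,0,0,0],[0,0,0,0,0,0]]' 0 20; python3 w.py
```

```text
t: 10.05
eef_pos: [0.5697, 0.0287, 0.0922]
ee_rot: [-3.141, -0.002, -3.035]
force: [1.0, 0.6, 0.3]
width: 0.0875
tcp,lead in case mm [[-155.2, -1.8], [-34.5, -1.5]] z 92.1534995431042 dyaw 0.0024336002649707478 F case [ 0.5 -1. ] 0.3 M [0.08 0.15 0.02]
t: 10.75
eef_pos: [0.5692, 0.0292, 0.0914]
ee_rot: [-3.141, -0.003, -3.035]
force: [0.8, 0.1, 0.2]
width: 0.0376
tcp,lead in case mm [[-154.7, -1.3], [-34.0, -0.9]] z 91.4369041798032 dyaw 0.002799824639142967 F case [-0.  -0.8] 0.2 M [ 0.04  0.05 -0.03]
```

```bash
python3 -m jog '[[0.8,0,-10,0,0,0],[0,0,-20,0,0,0],[0,0,-15,0,0,0],[0,0,-5,0,0,0],[0,0,0,0,0,0],[0,0,0,0,0,0],[0,0,0,0,0,0]]'; python3 w.py
python3 - <<'E'
from h import *
grab("side","s2",(205,120,285,285),3.6)
E
```

```text
t: 11.45
eef_pos: [0.5704, 0.0295, 0.0386]
ee_rot: [-3.141, -0.002, -3.034]
force: [0.1, 0.3, 0.2]
width: 0.0001
tcp,lead in case mm [[-154.5, -2.5], [-33.8, -2.1]] z 38.58060333600921 dyaw 0.003358928226955493 F case [ 0.3 -0.1] 0.2 M [0.02 0.05 0.04]
```

View pics/s2.png

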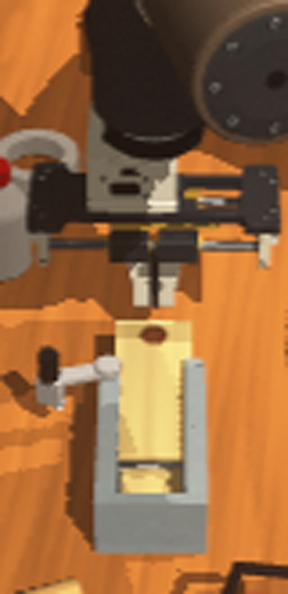

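The lid sits between the groove walls with about 45 mm still out and the shut fingers behind it. Next is the push.

```bash
python3 -m jog '[[-1,8,0,0,0,0],[-1,8,0,0,0,0],[-1,8,0,0,0,0],[-1,8,0,0,0,0],[0,0,0,0,0,0]]'; python3 w.py;python3 -m jog '[[-1,8,0,0,0,0],[-0.8,8,0,0,0,0],[0,0,0,0,0,0]]'; python3 w.py
```

```text
t: 12.0
eef_pos: [0.5671, 0.0651, 0.0405]
ee_rot: [3.141, 0.001, -3.034]
force: [0.6, -1.2, 0.5]
width: 0.0006
tcp,lead in case mm [[-118.8, -2.9], [1.9, -2.5]] z 40.5146694802938 dyaw 0.003575763452527303 F case [-1.2 -0.4] 0.5 M [0.02 0.12 0.01]
t: 12.3
eef_pos: [0.5651, 0.0829, 0.0406]
ee_rot: [3.141, 0.001, -3.033]
force: [0.4, -0.2, 0.2]
width: 0.0001
tcp,lead in case mm [[-100.9, -2.8], [19.8, -2.3]] z 40.57549525490524 dyaw 0.004266455954615944 F case [-0.2 -0.4] 0.2 M [0.04 0.13 0.03]
```

```bash
python3 -m jog '[[-0.5,5,-1.5,0,0,0],[0,0,0,0,0,0],[0,0,0,0,0,0]]'; python3 w.py;python3 -m jog '[[-0.4,3,0,0,0,0],[0,0,0,0,0,0],[0,0,0,0,0,0]]'; python3 w.py
```

```text
t: 12.6
eef_pos: [0.5645, 0.0884, 0.0389]
ee_rot: [3.141, 0.001, -3.033]
force: [0.2, 0.1, -0.5]
width: 0.0004
tcp,lead in case mm [[-95.3, -2.8], [25.4, -2.3]] z 38.91910860212677 dyaw 0.004571182128748186 F case [ 0.1 -0.2] -0.5 M [ 0.01  0.16 -0.07]
t: 12.9
eef_pos: [0.564, 0.0912, 0.0388]
ee_rot: [3.141, 0.001, -3.033]
force: [0.4, 0.3, 0.0]
width: 0.0002
tcp,lead in case mm [[-92.4, -2.6], [28.3, -2.2]] z 38.804308182727425 dyaw 0.0039571500275765725 F case [ 0.3 -0.4] 0.0 M [ 0.02  0.14 -0.  ]
```

```bash
for i in 1; do python3 -m jog '[[-0.3,2,0,0,0,0],[0,0,0,0,0,0]]'; python3 w.py; python3 -m jog '[[-0.3,2,0,0,0,0],[0,0,0,0,0,0]]'; python3 w.py; done
python3 - <<'E'
from h import *
grab("side","s3",(222,165,272,265),6)
E
```

```text
t: 13.1
eef_pos: [0.5637, 0.0932, 0.0388]
ee_rot: [3.141, 0.001, -3.034]
force: [0.1, -0.0, 0.7]
width: 0.0002
tcp,lead in case mm [[-90.5, -2.5], [30.2, -2.1]] z 38.757107864581855 dyaw 0.0036069938485436825 F case [-0.  -0.1] 0.7 M [0.03 0.09 0.02]
t: 13.3
eef_pos: [0.5634, 0.0938, 0.0388]
ee_rot: [-3.14, 0.0, -3.034]
force: [1.4, -1.0, -0.2]
width: 0.0007
tcp,lead in case mm [[-89.9, -2.3], [30.8, -1.8]] z 38.800789428946814 dyaw 0.0038344497710636194 F case [-1.2 -1.3] -0.2 M [-0.48 -0.24 -0.05]
```

View pics/s3.png

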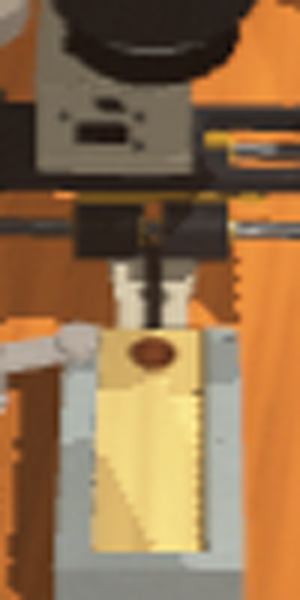

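The lid looks home: its leading edge is at the end wall and it stalled at TCP -89.9. I'll press once more to confirm.

```bash
python3 -m jog '[[-0.4,4,0,0,0,0]]'; python3 w.py; python3 -m jog '[[-0.4,4,0,0,0,0],[-0.4,4,0,0,0,0]]'; python3 w.py
```

```text
t: 13.45
eef_pos: [0.5629, 0.0948, 0.0389]
ee_rot: [-3.136, -0.002, -3.033]
force: [11.9, -31.8, -0.7]
width: 0.0003
tcp,lead in case mm [[-88.8, -1.9], [31.9, -1.4]] z 38.871557412155425 dyaw 0.004064566932045155 F case [-32.9  -8.5] -0.7 M [-12.14  -4.34  -0.04]
t: 13.65
eef_pos: [0.5628, 0.0945, 0.0392]
ee_rot: [-3.125, -0.005, -3.033]
force: [10.6, -24.3, -1.2]
width: 0.0005
tcp,lead in case mm [[-89.0, -1.7], [31.7, -1.2]] z 39.24051377656064 dyaw 0.004269846430436042 F case [-25.2  -8. ] -1.2 M [-8.96 -3.94  0.02]
```

```bash
python3 -m jog '[[0.5,-5,0,0.01,0,0],[1,-10,0,0,0,0],[0,0,20,-0.003,0,0],[0,0,30,0,0,0],[0,0,10,0,0,0],[0,0,0,0,0,0]]' 0.55 10
python3 - <<'E'
from h import *
print("knob top",ray("top",uncrop((362,86),145,150),.081),"side",ray("side",uncrop((48,351),205,120,3.6),.081),ray("side",uncrop((64,343),200,120,3.5),.081))
for c in([.5518,.1829,1.675],[.5516,.1824,1.6708],[.5524,.1837,1.685]):
    pv=place(c,[[-.056,-.034,0]])[0];print("pivot",pv,"shut",place(c,[[-.086,0,0]])[0])
    for k in ([.6326,.1469],):
        d=np.array(k)-pv[:2];print(np.hypot(*d),np.degrees(np.arctan2(d[1],d[0])),"open angle",((np.arctan2(d[1],d[0])-c[2]-np.arctan2(34,-30))%(2*np.pi)))
E
```

```text
t: 14.25
eef_pos: [0.5633, 0.077, 0.0999]
ee_rot: [-3.133, -0.007, -3.035]
force: [-0.1, -0.6, -0.3]
width: 0.0431
knob top [0.63263574 0.14692795 0.081     ] side [0.63502107 0.14584119 0.081     ] [0.63479176 0.1478508  0.081     ]
pivot [0.59144042 0.13074028 0.        ] shut [0.56074531 0.09736649 0.        ]
0.0442181779919895 21.435543431301745 open angle 2.6885304368136573
pivot [0.59102101 0.13007425 0.        ] shut [0.56018599 0.09682967 0.        ]
0.044854417311797 22.031679143419794 open angle 2.7031349677788383
pivot [0.59256003 0.13193928 0.        ] shut [0.56220018 0.09826022 0.        ]
0.0427436795672042 20.48792983466845 open angle 2.6619914595157406
```

```bash
python3 -m jog '[[15,15,2,0.009,-0.007,0],[25,25,0,0,0,0],[25,25,0,0,0,0],[0,0,0,0,0,0],[0,0,0,0,0,0]]'
```

```text
t: 14.75
eef_pos: [0.628, 0.1442, 0.0978]
ee_rot: [3.14, -0.002, -3.037]
force: [-0.4, 0.2, -0.3]
width: 0.0479
```

```bash
python3 -m jog '[[5.5,3,0,0,0,0],[0,0,0,0,0,0],[0,0,-10,0,0,0],[0,0,-15,0,0,0],[0,0,-9,0,0,0],[0,0,0,0,0,0],[0,0,0,0,0,0]]'
```

```text
t: 15.45
eef_pos: [0.6324, 0.146, 0.061]
ee_rot: [3.14, -0.001, -3.038]
force: [-0.4, 1.3, 2.8]
width: 0.0487
```

```bash
python3 -m jog '[[0,0,0,0,0,0],[0,0,0,0,0,0],[0,0,0,0,0,0],[0,0,0,0,0,0],[0,0,0,0,0,0],[0,0,0,0,0,0]]' 0.1 8
```

```text
t: 16.05
eef_pos: [0.6352, 0.1469, 0.0612]
ee_rot: [3.138, 0.004, -3.038]
force: [-3.6, -1.4, 2.2]
width: 0.0152
```

```bash
python3 -m jog '[[2.7,-10.7,2,0,0,0],[0,-11,0,0,0,0],[-2.7,-10.7,0,0,0,0],[0,0,0,0,0,0]]'
python3 - <<'E'
from h import *
s=status.get_state();d=s["eef_pos"][:2]-[.592,.1305];print(np.hypot(*d),np.degrees(np.arctan2(d[1],d[0])),s["force"],s["moment"],s["width"])
E
```

```text
t: 16.45
eef_pos: [0.6385, 0.1153, 0.0622]
ee_rot: [3.135, 0.01, -3.037]
force: [-1.3, 0.2, -1.2]
width: 0.0158
0.0489380395825368 -18.10876536954885 [-1.29109234  0.2027285  -1.24563204] [-0.17784376  0.93795025  0.00939703] 0.01579680142123245
```

```bash
python3 -m jog '[[-7.4,-10.8,0,-0.006,0.01,0],[-7.4,-8.2,0,0,0,0],[-9.1,-6.2,0,0,0,0],[-10.4,-3.7,0,0,0,0],[0,0,0,0,0,0]]'
python3 - <<'E'
from h import *
s=status.get_state();d=s["eef_pos"][:2]-[.594,.1305];print(d,np.hypot(*d),np.degrees(np.arctan2(d[1],d[0])),s["force"],s["moment"],s["width"])
E
```

```text
t: 16.95
eef_pos: [0.617, 0.0787, 0.0633]
ee_rot: [-3.136, 0.019, -3.036]
force: [-0.4, -1.2, -1.1]
width: 0.0104
[ 0.02299866 -0.05181594] 0.056690652581810566 -66.06581338359756 [-0.40890569 -1.21723544 -1.06364004] [-0.55924611  0.37303995  0.02700466] 0.010387557600779295
```

```bash
python3 -m jog '[[0,0,0,0.006,0.018,0],[0,0,0,0,0,0],[0,7,0,0,0,0],[0,0,0,0,0,0],[0,0,0,0,0,0]]' 0.4 8; python3 -m jog '[[0,0,0,0,0,0],[0,0,0,0,0,0],[0,0,0,0,0,0],[0,0,0,0,0,0]]' 0.1 8
```

```text
t: 17.45
eef_pos: [0.6165, 0.0859, 0.0638]
ee_rot: [3.139, -0.0, -3.037]
force: [-0.4, 0.2, -0.4]
width: 0.0349
t: 17.85
eef_pos: [0.6162, 0.0869, 0.0639]
ee_rot: [3.139, -0.0, -3.035]
force: [0.1, -0.6, -0.0]
width: 0.0156
```

```bash
python3 -m jog '[[-11,-3.0,0,0,0,0],[-11,-1.0,0,0,0,0],[0,0,0,0,0,0]]' - 12;  python3 -m jog '[[-10.5,1.5,0,0,0,0],[0,0,0,0,0,0]]'
```

```text
t: 18.15
eef_pos: [0.5968, 0.082, 0.0642]
ee_rot: [3.14, 0.005, -3.036]
force: [-0.1, 2.1, -2.7]
width: 0.0155
t: 18.35
eef_pos: [0.5869, 0.0831, 0.0643]
ee_rot: [3.14, 0.005, -3.036]
force: [-1.8, 0.4, -1.5]
width: 0.0154
```

```bash
python3 -m jog '[[-8,2.5,0,0,0,0],[-8,3.5,0,0,0,0],[0,0,0,0,0,0]]';  python3 -m jog '[[-5,3.5,0,0,0,0],[0,0,0,0,0,0]]'; python3 w.py;  python3 -m jog '[[-4,3.5,0,0,0,0],[0,0,0,0,0,0]]'; python3 w.py
```

```text
t: 18.65
eef_pos: [0.5721, 0.0889, 0.0644]
ee_rot: [3.141, 0.006, -3.036]
force: [0.7, -0.7, -1.0]
width: 0.0154
t: 18.85
eef_pos: [0.5672, 0.0927, 0.0644]
ee_rot: [3.141, 0.006, -3.036]
force: [0.2, -1.0, 0.2]
width: 0.0152
tcp,lead in case mm [[-91.3, -5.9], [29.4, -5.7]] z 64.41412000543822 dyaw 0.0016919842893405868 F case [-1.  -0.1] 0.2 M [-0.29  0.1  -0.06]
t: 19.05
eef_pos: [0.5632, 0.0965, 0.0644]
ee_rot: [3.141, 0.006, -3.036]
force: [0.7, -1.4, -1.0]
width: 0.016
tcp,lead in case mm [[-87.1, -2.3], [33.6, -2.1]] z 64.42417731377935 dyaw 0.0018418243767339693 F case [-1.5 -0.6] -1.0 M [-0.31 -0.11 -0.08]
```

```bash
python3 -m jog '[[-2,2.5,0,0,0,0],[0,0,0,0,0,0]]'; python3 w.py;  python3 -m jog '[[-2.5,3,0,0,0,0]]'; python3 w.py;  python3 -m jog '[[-3,4,0,0,0,0]]'; python3 w.py
```

```text
t: 19.25
eef_pos: [0.5629, 0.0979, 0.0647]
ee_rot: [-3.14, 0.008, -3.034]
force: [0.8, 0.9, -1.6]
width: 0.0155
tcp,lead in case mm [[-85.7, -2.2], [35.0, -1.9]] z 64.71808749860388 dyaw 0.0030970517028878763 F case [ 0.8 -0.9] -1.6 M [0.14 0.03 0.02]
t: 19.35
eef_pos: [0.5624, 0.1, 0.0651]
ee_rot: [-3.138, 0.011, -3.033]
force: [16.1, -14.1, -6.9]
width: 0.0151
tcp,lead in case mm [[-83.6, -1.9], [37.1, -1.4]] z 65.0904100111306 dyaw 0.0039322854445627 F case [-15.7 -14.6] -6.9 M [-5.23 -5.7  -0.13]
t: 19.45
eef_pos: [0.562, 0.1029, 0.0657]
ee_rot: [-3.136, 0.015, -3.033]
force: [16.0, -14.2, -7.0]
width: 0.0153
tcp,lead in case mm [[-80.6, -1.9], [40.1, -1.3]] z 65.69213477067204 dyaw 0.0048320107295241055 F case [-15.8 -14.4] -7.0 M [-4.94 -5.71 -0.03]
```

```bash
python3 -m jog '[[0,-3,0,0,0,0],[0,0,0,0,0,0],[0,0,0,0,0,0],[0,0,0,0,0,0],[0,0,15,0,0,0],[0,0,30,0,0,0],[0,0,30,0,0,0],[0,-40,30,0,0,0],[0,-45,10,0,0,0],[0,-45,0,0,0,0],[0,-45,0,0,0,0],[0,-45,0,0,0,0]]' 0.5; python3 -m jog '[[-20,-40,0,0,0,0],[-20,-40,0,0,0,0],[-20,-40,0,0,0,0],[-20,-40,0,0,0,0],[0,0,0,0,0,0]]';  python3 - <<'E'
from h import *
import numpy as np
a=eyes.grab_frame("side");b=eyes.grab_frame("top");cv2.imwrite("pics/fs.png",a);cv2.imwrite("pics/ft.png",b)
r=lambda f,k:cv2.resize(f,None,fx=k,fy=k,interpolation=cv2.INTER_CUBIC)
a=r(a[200:280,218:278],5.5);b=r(b[155:235,145:235],5)
c=np.zeros((450,790,3),np.uint8);c[:a.shape[0],:330]=a;c[:400,335:785]=b;cv2.imwrite("pics/v3.png",c)
E
```

```text
t: 20.65
eef_pos: [0.5598, -0.1195, 0.1859]
ee_rot: [-3.137, 0.015, -3.02]
force: [0.7, -0.8, 0.6]
width: 0.0437
t: 21.15
eef_pos: [0.4753, -0.2879, 0.1857]
ee_rot: [-3.138, 0.014, -3.023]
force: [-0.0, 0.4, -0.2]
width: 0.0435
```

View pics/v3.png

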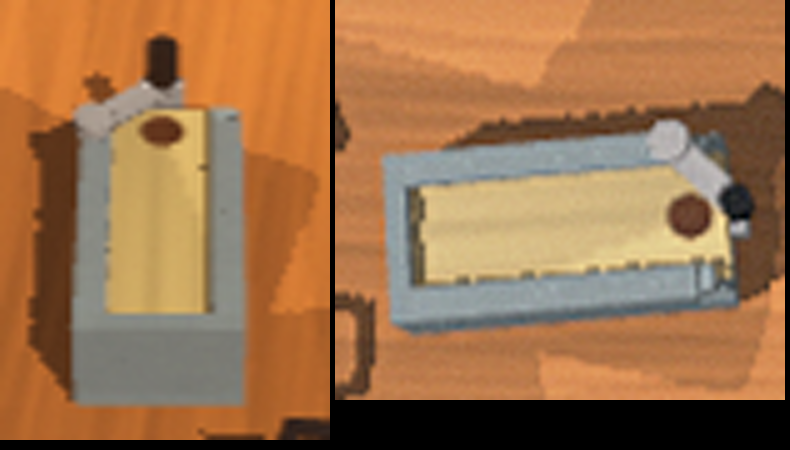

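Run:
```python
from h import *
c=[.5525,.1829,1.675]
def cr(n,P):
    p=proj(n,place(c,np.array([P])/1e3))[0]
    return ((p-[145,155]+.5)*5-.5+[335,0]) if n=="top" else ((p-[218,200]+.5)*5.5-.5)
for nm,P in dict(mark=[-62,0,44.5],leadtop_p=[70,25,44.5],leadtop_m=[70,-25,44.5],wall_p=[70,25,52],wall_m=[70,-25,52],end_p=[-80,25,44.5],end_m=[-80,-25,44.5],knob=[-86,0,81],pivot=[-56,-34,57],out_p=[80,40,52],out_m=[80,-40,52]).items():
    print(nm,cr("top",P).round(0),cr("side",P).round(0))
k=ray("top",uncrop((401,200),145,155,5),.081);pv=ray("top",uncrop((333,138),145,155,5),.057)
d=k-pv;print("knob",k,"pv",pv,np.hypot(d[0],d[1]),"angle off",(np.arctan2(d[1],d[0])-1.675-np.arctan2(34,-30)+np.pi)%(2*np.pi)-np.pi)
k=ray("side",uncrop((162,42),218,200,5.5),.081);print(k)
for n,u in(("top",uncrop((690-335,215),145,155,5)),("side",uncrop((161,131),218,200,5.5))):
    m=ray(n,u,.0445);a=1.675;d=m[:2]-c[:2];print("mark case x",1e3*(d@[np.cos(a),np.sin(a)]),"y",1e3*(d@[-np.sin(a),np.cos(a)]))
```

```text
mark [691. 217.] [163. 131.]
leadtop_p [414. 290.] [211. 325.]
leadtop_m [410. 186.] [103. 323.]
wall_p [411. 288.] [211. 314.]
wall_m [407. 183.] [103. 312.]
end_p [733. 267.] [213. 108.]
end_m [726. 163.] [114. 106.]
knob [737. 201.] [164.  45.]
pivot [672. 143.] [ 94. 120.]
out_p [391. 321.] [243. 330.]
out_m [385. 153.] [ 69. 327.]
knob [0.56183587 0.09769645 0.081     ] pv [0.59449848 0.13282494 0.057     ] 0.04796724768237148 angle off -0.005426080033306135
[0.56274955 0.09548863 0.081     ]
mark case x -61.40590009368552 y -1.2086276820829842
mark case x -62.066137640594214 y -0.9778747894102762
```

```bash
python3 -c "
from station import workorder,status
s=status.get_state();print(s['t'],s['qd'].round(3),s['force'].round(1));print(workorder.job_done())"
```

```text
21.25 [ 0.04   0.003  0.004  0.001  0.002 -0.011] [-0.4 -0.6  1. ]
the job is handed in; nothing more can be done
None
```

The case is closed. The lid is fully in, thumb mark up and last to go in, and the latch is shut behind it. I handed the job in at t = 21.3 s, with the arm backed well clear.

**What I did:**
- **Lid:** I gripped it across its width near the marked end, slid it into the grooves, then pushed it home with shut fingers until it stopped firmly at about 33 N.
- **Latch:** I swung the knob round its arc to its stop, at about 21 N.

**Last checks:**
- **Lid:** the mark measured at case x = -61.4 mm from the top camera and -62.1 mm from the side, against -62 mm when fully home.
- **Latch:** its angle measured about -0.005 rad from shut. The knob was within about 1 pixel of its expected shut position in the top view and about 3 in the enlarged side view.

**What went wrong or disagreed:**
- The first close on the lid missed because the fingers were about 2 mm too high, so I repeated it lower.
- The grip slid partly off the knob midway through the swing, so I re-centred and gripped again.
- The top view shows a dark strip a few millimetres wide at the lid's leading end. I took it for the end wall's shadow, because the mark position, the firm stop and the latch shutting all fit a lid that is home.
- My estimate of the case's sideways position was about 2 mm off from where the arm felt the groove.
- I did not re-measure the other things on the bench. My moves were planned to stay clear of them.

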